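Cover the wash pot and secure its lid

ROBOT

A 6-joint arm with a two-finger parallel gripper is mounted at the origin on the work surface; the furniture and walls round the work are solid. World frame = base frame: x ahead of the robot, y to its left, z up, the work surface at z = 0. Lengths are in mm, angles in rad, forces in N, time in s.
With the tool pointing down it reaches from about 250 to 725 mm from the base axis. Payload 4 kg.
Tool frame: the origin (TCP) lies midway between the tips of the shut fingers; the grasp point (between the pads) lies 19 mm behind it; z points along the fingers, y is the line along which they close (so a half turn about z gives the same grasp; the last joint's range is limited). The gripper opens to 85 mm and grips with 20 to 120 N. Pads are 22 mm wide; open, the fingers measure 114 mm over their backs; the gripper's body (76 mm by 85 mm) begins 54 mm behind the grasp point. The pads swing forward as they close: fully open they stand 13 mm farther back than shut.
Start: joints at [0.696, 0.241, 0.005, 1.335, 0, 1.571], TCP at [383.706, 320.576, 231.306] pointing down, gripper open.
Joint ranges: [-2.72, 2.72], [-1.05, 1.87], [-1.09, 1.28], [-1.99, 2.15], [-1.42, 1.44], [-3.14, 3.14]. Speed limits (rad/s): [2.79, 2.79, 3.14, 3.14, 3.14, 3.14].

INTERFACE

Orientations are given as [roll, pitch, yaw] about the fixed x, y, z axes, in that order (R = Rz(yaw) Ry(pitch) Rx(roll)).
In Python, from rig import * gives the robot as it stands.
- The arm moves only by the tool play_rows, never from a script. Its argument "plan" is a list of rows, each a list of 3 entries, a list of its own where there are three numbers: the shift along the tool's x, y, z in m, then the turn, a rotation vector about the tool's x, y, z in rad, then the finger opening in m, from 0 to 0.0854. In form: [[[x, y, z], [ax, ay, az], grip], ...]. A call has 1 to 8 rows; each row is the pose to reach, as a shift and turn from the pose commanded when the call began, along the tool's axes at that moment; what a row does not reach only later rows make up. A row lasts 1/10 s, in which the tool goes at most 50 mm and 8.59 degrees, less where a joint would pass 70% of its speed; a pose out of reach is approached as far as the arm can. A call with a gripper value outside its range is refused whole. The fingers move at their own pace and stop on an object; "newtons" is the grip in N (left out, the last holds). Time passes only in rows, so rows that repeat a pose let the fingers close. It gives the time, the measured TCP pose, the force, the opening and the grip force at its end, in the units of the state.
- get_state(): the state, without advancing time (a new reading comes with each control period).
- capture(name): name is "scene" or "top" or "wrist"; returns a dict with "frame" (420x560x3 uint8, red, green, blue), "range_z" (420x560 float32, mm along the optical axis (not along the pixel's ray), 0 where there is no reading), "fov_y" (degrees; the focal length in pixels is half the picture's height over the tangent of half this angle, whatever the lens; pixels are square), "cx", "cy" (the principal point, pixels), "k1" (the pictures are not rectified: a ray, as slopes to the right and down, at radius r is drawn at 1 + k1 r^2 times it, then the intrinsics apply), "rvec" (rotation vector, rad) and "tvec" (3), from world to camera coordinates, as OpenCV has them; the wrist camera has in their place "mount" (4x4, takes a point from camera to tool coordinates, whose origin is the TCP and whose axes are the flange's). Camera axes: x right, y down, z forward; pixel columns grow to the right and rows downward; lengths in mm; the calibration is good to about 2 mm. A picture is of the moment at which its call begins: read the wrist's pose just before it.
- hand_in(): hands the job in; it is judged then, once.
Trained networks look in a picture, given as the dict that the camera call returned (one of the last four; its "shot" number tells which), for a name from the list of things; names that differ only in an ending like _2 or _b are one class to them, and where a whole thing is asked for, a point or a joint stands for the part that bears it (a point fixed in the world has none). Each returns a list of dicts, best first, with "score" (0 to 1); they miss things now and then, are a little off and sometimes report something else, mostly with a low value. They report only what shows in the picture. A call takes as long as a camera call.
- look_for(picture, label): "xyz" ([x, y, z] in mm, in world coordinates, good to about 4 mm: the middle of the surface that is visible of it).
The state is a dict: "time_s": time; "joint_pos": joint angles; "qvel": joint speeds; "effort": joint torques, N m; "position": TCP position; "tool_rot": TCP orientation; "contact_force": force on the tool from outside, world axes, zero at the start; "moment": the same for the moment, N m; "width": finger opening in mm; "grasp_force": force on a finger pad.
Only numpy, scipy, OpenCV 4.12 (cv2) and the standard library are available. Lean on these libraries where they do the work, as an engineer would, in place of code of your own. Each camera call takes 0.05 s, during which the arm holds its last target. There are 200 camera calls.

TASK

Close the wash pot: move the round lid from the ledge onto the open pot beside it, so that its plug drops into the mouth and the lid sits seated and level on the rim. Then swing the hold-down bar all the way in over the seated lid. Leave the bottle and the timer where they stand.

Things in the scene. Friction and masses are not known exactly. Their poses are not given: they have to be found in the camera images.
- pot_rim (a point): centre of the mouth of the fixed round steel wash pot, at the level of its flat rim (70 mm over the bench, 144 mm outside, 116 mm inside). The pot's station stands at a new place and yaw each time. Axes: z up; +y runs from the pot along the ledge; x is level. The 18 mm post on which the hold-down bar turns stands at x = -67 mm, y = -67 mm.
- ledge_middle (a point): middle of the ledge's top, a flat dark steel shelf level with the pot's rim, without raised edges, on which the lid is parked. Axes as pot_rim. 160 mm wide (x), 178 mm long (y), reaching from y = 73.5 mm (just beside the pot) to 251.5 mm, measured from the pot's centre.
- lid_center (a point): centre of the flange of the loose lid, a plain white disc without knob, too wide to grip but easily pushed at its edge. Flange 140 mm across, 8 mm thick, this point half-way up; its edge is bevelled below (flat underside 128 mm across, upright edge only 3 mm high near the top). Parked or slid along, the lid stands on its plug, this point 11 mm above the rim; seated, 4 mm above.
- hold_bar (a joint): angle of the steel hold-down bar (18 mm wide, 6 mm thick) about the upright post. 0 = fully in, at its stop, lying over the pot's centre along (+x, +y) of pot_rim; grows clockwise from above as it swings out, to 1.9 (1.57 = along (+x, -y)); starts at 1.15 to 1.7. Stays where left, moves with about 1 N. Underside 11 mm above the rim: clears a seated lid by 2 mm, strikes an unseated one.
- bar_pin (a point): centre of the upright round black pin near the free end of the hold-down bar, 98 mm from the post's axis; 14 mm in diameter, 34 mm tall, from 17 to 51 mm above the rim.
- white_bottle: bystander: white reagent bottle with a red cap, 60 mm in diameter, 105 mm tall; origin at the centre of its underside.
- bench_timer: bystander: small white wedge-shaped countdown timer, 44 x 64 x 33 mm; origin at the centre of its underside.
- lid: the lid, 0.2 to 0.4 kg; origin at the centre of its plug's foot, 11 mm below lid_center; z is its axis. The plug under the flange is round, 7 mm deep, 111 mm across and tapering to 103 mm at its foot; it fits the pot's mouth with 2.5 mm play all round. Pushed slowly over the mouth its front dips first, then it drops in.

How it is judged:
By the outcome, as a careful person would: the job done as asked, in the order asked, and still so for the second after the job is handed in, with the robot touching nothing.
It also fails if it takes over 54 s, if anything falls off the work surface, if the arm or the gripper's body presses on something with over 40 N, if the wrist force passes 120 N, or if a joint passes its speed limit or range.

## Working session

There is one attempt and no reset: what is moved stays moved. The work goes in short steps, Python scripts to look and compute and a tool call to move; the robot and the scene stay as the last step left them, time stands still between calls to the robot, and variables do not carry over. Pictures are saved under pics/ and viewed, at most 10 in all, crops included, and the job is handed in when it is done.

Besides the shell and the picture viewer there is one more tool, called after "Request:" by a JSON object that holds its "api" and its "payload", one argument or row to a line. play_rows: Moves the arm, as the interface text tells. Its arguments: {"type":"object","properties":{"plan":{"type":"array"},"newtons":{"type":"number"}},"required":["plan"]}

```bash
mkdir -p pics
cat > h.py <<'E'
from rig import *
import numpy as np, cv2
from scipy.spatial.transform import Rotation as R
def cloud(p):
    "world xyz per pixel (fixed cameras)"
    d=p['range_z'];h,w=d.shape;f=h/2/np.tan(np.radians(p['fov_y'])/2)
    K=np.array([[f,0,p['cx']],[0,f,p['cy']],[0,0,1.]])
    u,v=np.meshgrid(np.arange(w),np.arange(h))
    n=cv2.undistortPoints(np.stack([u,v],-1).reshape(-1,1,2).astype(float),K,np.array([p['k1'],0,0,0,0.])).reshape(h,w,2)
    c=np.dstack([n*d[...,None],d])
    if 'mount' in p:
        s=p['st'];M=np.array(p['mount']);c=c@M[:3,:3].T+M[:3,3]
        return c@R.from_euler('xyz',s['tool_rot']).as_matrix().T+np.array(s['position'])
    Rm=cv2.Rodrigues(np.array(p['rvec'],float))[0]
    return (c-np.array(p['tvec'],float).ravel())@Rm
E
python3 - <<'E'
from h import *
print(get_state())
for n in ['scene','top']:
    p=capture(n);cv2.imwrite(f'pics/{n}0.png',p['frame'][...,::-1])
    for l in ['pot_rim','ledge_middle','lid_center','lid','hold_bar','bar_pin','white_bottle','bench_timer']:
        try: print(n,l,[(np.round(x['xyz']),round(x['score'],2)) for x in look_for(p,l)[:2]])
        except Exception as e: print(l,e)
    np.save(f'{n}.npy',cloud(p))
E
```

```text
{'time_s': 0.0, 'joint_pos': array([ 6.96002158e-01,  2.41401482e-01,  3.73409263e-03,  1.33521935e+00,
       -1.66871966e-05,  1.57081004e+00]), 'qvel': array([-0.00289935,  0.0003031 , -0.00186523,  0.0021106 , -0.00240914,
        0.00122808]), 'effort': array([-5.39135874e-05, -3.72320580e+01,  2.52407634e+01,  1.70383364e-02,
        6.46335550e-06,  8.09111668e-06]), 'position': array([383.22145887, 320.16618037, 230.42247989]), 'tool_rot': array([-3.13950224e+00,  1.67158184e-05,  2.26678481e+00]), 'contact_force': array([-0.24082221,  0.55173422,  0.34066422]), 'moment': array([ 0.00788362, -0.026087  ,  0.06768739]), 'grasp_force': 0.0, 'width': 85.19464171333573}
scene pot_rim [(array([532.,   3.,  71.]), 0.86)]
scene ledge_middle [(array([535.,   4.,  69.]), 0.83)]
scene lid_center [(array([580., -10.,  88.]), 0.86), (array([ 411., -220.,   85.]), 0.54)]
scene lid []
scene hold_bar [(array([580., -10.,  86.]), 0.74), (array([ 410., -220.,   82.]), 0.68)]
scene bar_pin [(array([ 413., -216.,   88.]), 0.92)]
scene white_bottle [(array([ 472., -514.,   62.]), 0.6)]
scene bench_timer [(array([ 317., -248.,   20.]), 0.73), (array([575., -14.,  87.]), 0.36)]
top pot_rim []
top ledge_middle [(array([ 499., -120.,   74.]), 0.74)]
top lid_center [(array([578., -17.,  84.]), 0.59)]
top lid [(array([576., -19.,  89.]), 0.73)]
top hold_bar [(array([ 408., -220.,   88.]), 0.62)]
top bar_pin [(array([ 411., -215.,   92.]), 0.59)]
top white_bottle []
top bench_timer [(array([ 306., -256.,   30.]), 0.84)]
```

View pics/top0.png

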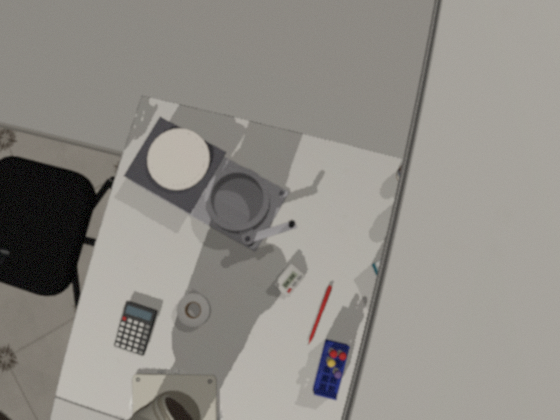

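View pics/scene0.png

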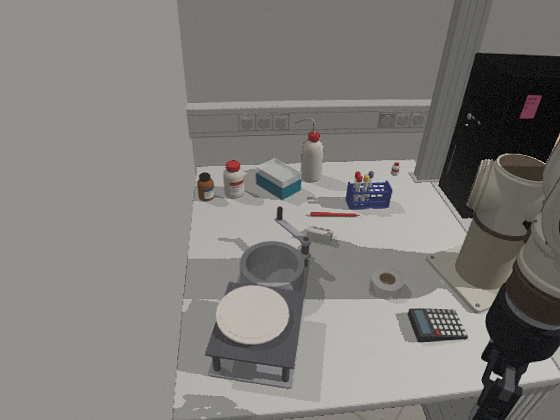

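Top view: lid at (178,160) on the ledge, pot at (238,202), post (248,238), pin (292,224), timer (290,280). The scene view agrees; the bottle is behind the pot at (233,180).

Run:
```python
from h import *
from scipy.optimize import least_squares
for n in ['top','scene']:
    c=np.load(n+'.npy')
    q=c.reshape(-1,3)
    m=(abs(q[:,0]-578)<120)&(abs(q[:,1]+17)<120)&(q[:,2]>80)&(q[:,2]<95)
    (x,y),r=cv2.minEnclosingCircle(q[m][:,:2].astype(np.float32)); print(n,'lid',x,y,r,m.sum(),np.median(q[m][:,2]),q[m].mean(0))
    img=c
    # rim-level points
    m=(q[:,2]>62)&(q[:,2]<77)&(abs(q[:,0]-540)<200)&(abs(q[:,1]+80)<200)
    np.save(n+'_rim.npy',q[m]); print(m.sum(),q[m].min(0),q[m].max(0),np.median(q[m][:,2]))
    for z in [(80,105),(105,130)]:
        m=(q[:,2]>z[0])&(q[:,2]<z[1])&(abs(q[:,0]-420)<90)&(abs(q[:,1]+210)<90); print('bar',z,m.sum(),q[m].mean(0) if m.any() else '')
    # annulus fit: maximise inliers 58..72 for pot centre
    P=np.load(n+'_rim.npy')[:,:2];best=None
    for X in np.arange(420,580,2):
        for Y in np.arange(-200,-60,2):
            d=np.hypot(P[:,0]-X,P[:,1]-Y); s=((d>58)&(d<72)).sum()-2*(d<57).sum()
            if best is None or s>best[0]: best=(s,X,Y)
    print('pot',best)
c=np.load('top.npy')
for (u,v) in [(238,202),(248,238),(292,224),(281,193),(165,120),(225,152),(125,168),(190,208),(160,105),(300,145),(390,160),(420,100),(250,50),(430,200)]: print((u,v),np.round(c[v,u]))
```

```text
top lid 575.7250366210938 -18.236127853393555 71.55635833740234 2997 85.83126436779844 [574.20270735 -18.88295531  85.831583  ]
3882 [ 415.927953   -279.27355508   62.07935348] [739.99254479 110.65907927  76.90899212] 70.09213540439927
bar (80, 105) 455 [ 407.96326652 -213.17025994   87.97111538]
bar (105, 130) 41 [ 424.00216558 -266.28285037  118.89863596]
pot (np.int64(1036), np.int64(486), np.int64(-148))
scene lid 575.4111328125 -17.659303665161133 70.5853500366211 3387 87.12336721338032 [576.6923928  -12.71490639  87.0726587 ]
4346 [ 388.8968976  -279.41322567   62.01481956] [739.85721289 109.18009761  76.9535633 ] 71.0936158401469
bar (80, 105) 324 [ 409.879001   -212.90478581   88.81223034]
bar (105, 130) 41 [ 425.61055344 -263.75380929  115.70403566]
pot (np.int64(963), np.int64(488), np.int64(-146))
(238, 202) [ 489. -146.    8.]
(248, 238) [ 396. -175.   94.]
(292, 224) [ 421. -269.  120.]
(281, 193) [ 509. -246.    9.]
(165, 120) [669.  17.  71.]
(225, 152) [ 592. -122.   68.]
(125, 168) [575. 127.   2.]
(190, 208) [466. -46.  70.]
(160, 105) [734.  48.  -1.]
(300, 145) [ 626. -292.   -0.]
(390, 160) [ 588. -505.    1.]
(420, 100) [ 458. -382.  729.]
(250, 50) [ 692. -196.  365.]
(430, 200) [ 360. -383.  738.]
```

Run:
```python
from h import *
pot=np.array([487,-147.])
for n in ['top','scene']:
    q=np.load(n+'.npy').reshape(-1,3)
    P=np.load(n+'_rim.npy'); d=np.hypot(*(P[:,:2]-pot).T)
    L=P[(abs(P[:,2]-71)<5)&((P[:,:2]-pot)@np.array([.47,.88])>80)][:,:2]
    print(n,cv2.minAreaRect(L.astype(np.float32)))
    A=P[(d>50)&(d<76)][:,:2]; A=A[((A-pot)@np.array([.47,.88]))<66]
    # outer/inner circle by radius histogram around candidates
    best=max(((((np.hypot(*(A-[x,y]).T)>57.5)&(np.hypot(*(A-[x,y]).T)<72.5)).sum(),x,y) for x in np.arange(476,500) for y in np.arange(-160,-135)))
    s=best[0]; c=[(x,y) for x in np.arange(476,500) for y in np.arange(-160,-135) if (((np.hypot(*(A-[x,y]).T)>57.5)&(np.hypot(*(A-[x,y]).T)<72.5)).sum())>=s-3]
    print('pot',s,len(A),np.mean(c,0))
    m=(q[:,2]>100)&(q[:,0]>350)&(q[:,0]<900)&(abs(q[:,1]+80)<220); Q=q[m]
    print('obst',len(Q)); 
    for x in range(350,900,50):
        k=Q[(Q[:,0]>=x)&(Q[:,0]<x+50)]
        if len(k): print(x,len(k),k.min(0).round(),k.max(0).round())
    b=q[(q[:,2]>76)&(q[:,2]<100)&(abs(q[:,0]-410)<40)&(q[:,1]>-250)&(q[:,1]<-190)][:,:2]
    v=np.linalg.svd(b-b.mean(0),full_matrices=False)[2][0]; print('bar dir',v,b.mean(0))
```

```text
top ((619.8279418945312, -29.686416625976562), (173.46768188476562, 275.9662170410156), 61.458251953125)
pot 1137 1182 [ 487. -149.]
obst 20594
350 1 [ 391. -172.  100.] [ 391. -172.  100.]
400 42 [ 418. -273.  102.] [ 430. -260.  126.]
650 8241 [ 663. -300.  100.] [ 700. -161.  568.]
700 8425 [ 700. -175.  100.] [750.  25. 514.]
750 3885 [750.  12. 100.] [784. 140. 451.]
bar dir [-0.31829553  0.94799154] [ 410.61310953 -220.63994389]
scene ((618.6883544921875, -28.640274047851562), (172.40086364746094, 275.1091613769531), 61.86246871948242)
pot 991 1028 [ 487. -147.]
obst 35874
400 47 [ 420. -273.  100.] [ 431. -260.  124.]
650 4185 [ 663. -300.  100.] [ 700. -163.  610.]
700 12388 [ 700. -170.  100.] [750.  25. 643.]
750 19254 [750.  16. 100.] [784. 140. 665.]
bar dir [-0.32195001  0.94675667] [ 411.0961312  -219.31013003]
```

Request:
{"api": "play_rows", "payload": {
  "plan": [
    [[0,0,0],[0,0,0.15],0.085],
    [[0,0,0],[0,0,0.3],0.085],
    [[0,0,0],[0,0,0.45],0.085],
    [[0,0,0],[0,0,0.6],0.085],
    [[0,0,0],[0,0,0.75],0.085],
    [[0,0,0],[0,0,0.9],0.085],
    [[0,0,0],[0,0,1.05],0.085],
    [[0,0,0],[0,0,1.2],0.085]
  ]
}}

```text
time_s: 1.7
position: [383.7, 320.6, 231.3]
tool_rot: [3.142, -0.0, 1.061]
contact_force: [0.7, 0.8, 0.4]
width: 84.9
grasp_force: 0.0
```

Request:
{"api": "play_rows", "payload": {
  "plan": [
    [[-0.0153,0.0425,0],[0,0,0.02],0.085],
    [[-0.0306,0.085,0],[0,0,0.04],0.085],
    [[-0.0459,0.1275,0],[0,0,0.06],0.085],
    [[-0.0612,0.17,0],[0,0,0.08],0.085],
    [[-0.0765,0.2125,0.01],[0,0,0.088],0.085],
    [[-0.0918,0.255,0.02],[0,0,0.088],0.085],
    [[-0.107,0.2975,0.03],[0,0,0.088],0.085],
    [[-0.1224,0.34,0.03],[0,0,0.088],0.085]
  ]
}}

```text
time_s: 2.5
position: [622.4, 47.6, 199.5]
tool_rot: [-3.139, 0.002, 0.979]
contact_force: [0.4, 0.9, -0.4]
width: 84.7
grasp_force: 0.0
```

Run:
```python
from h import *
s=get_state();p=capture('wrist');p['st']=s
print(s['position'],s['tool_rot'],s['contact_force'],np.round(p['mount'],2).tolist())
cv2.imwrite('pics/w1.png',p['frame'][...,::-1])
q=cloud(p).reshape(-1,3);q=q[np.isfinite(q).all(1)]
m=(abs(q[:,0]-575)<100)&(abs(q[:,1]+18)<100)
print(np.histogram(q[m][:,2],bins=np.arange(60,100,3)))
k=q[m&(q[:,2]>80)&(q[:,2]<92)]
if len(k): print(cv2.minEnclosingCircle(k[:,:2].astype(np.float32)),np.median(k[:,2]))
```

```text
[622.44576098  47.55833539 199.462772  ] [-3.13919663e+00  1.70022751e-03  9.78698008e-01] [ 0.37551269  0.94038831 -0.43003647] [[0.0, -0.95, -0.32, 81.37], [1.0, 0.0, -0.0, 0.35], [0.0, -0.32, 0.95, -143.42], [0.0, 0.0, 0.0, 1.0]]
(array([   59,   104,   325, 12324,   318,     0,     2,   142, 13619,
        4328,     0,     0,     0]), array([60, 63, 66, 69, 72, 75, 78, 81, 84, 87, 90, 93, 96, 99]))
((575.694091796875, -18.758214950561523), 70.52135467529297) 86.48778399553292
```

View pics/w1.png

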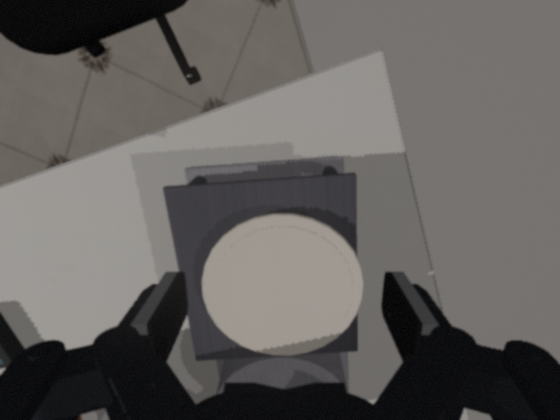

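Wrist view: lid centred near (282,283), ledge beneath, finger tips at (172,275) and (395,275), clear behind the lid; measurement agrees. Descend.

Request:
{"api": "play_rows", "payload": {
  "plan": [
    [[0,0,0.045],[0,0,0],0.085],
    [[0,0,0.09],[0,0,0],0.085],
    [[0,0,0.115],[0,0,0],0.085],
    [[0,0,0.125],[0,0,0],0.085],
    [[0,0,0.13],[0,0,0],0.085],
    [[0,0,0.134],[0,0,0],0.085],
    [[0,0,0.137],[0,0,0],0.085],
    [[0,0,0.137],[0,0,0],0.085]
  ]
}}

```text
time_s: 3.35
position: [623.1, 49.4, 65.4]
tool_rot: [3.14, -0.001, 0.979]
contact_force: [-0.1, 0.1, -0.4]
width: 85.2
grasp_force: 0.0
```

Request:
{"api": "play_rows", "payload": {
  "plan": [
    [[-0.008,0,0.002],[0,0,0],0.085],
    [[-0.014,0,0.002],[0,0,0],0.085],
    [[-0.019,0,0.002],[0,0,0],0.085],
    [[-0.024,0,0.002],[0,0,0],0.085],
    [[-0.029,0,0.002],[0,0,0],0.085],
    [[-0.034,0,0.002],[0,0,0],0.085],
    [[-0.039,0,0.002],[0,0,0],0.085],
    [[-0.044,0,0.002],[0,0,0],0.085]
  ]
}}

```text
time_s: 4.15
position: [597.8, 12.5, 62.5]
tool_rot: [3.141, -0.001, 0.979]
contact_force: [0.4, 1.7, 1.0]
width: 85.0
grasp_force: 0.9
```

Request:
{"api": "play_rows", "payload": {
  "plan": [
    [[-0.005,0,0],[0,0,0],0.085],
    [[-0.01,0,0],[0,0,0],0.085],
    [[-0.015,0,0],[0,0,0],0.085],
    [[-0.02,0,0],[0,0,0],0.085],
    [[-0.025,0,0],[0,0,0],0.085],
    [[-0.03,0,0],[0,0,0],0.085],
    [[-0.035,0,0],[0,0,0],0.085],
    [[-0.04,0,0],[0,0,0],0.085]
  ]
}}

```text
time_s: 4.95
position: [575.2, -20.8, 62.3]
tool_rot: [3.142, -0.0, 0.979]
contact_force: [1.9, 2.1, 0.5]
width: 85.0
grasp_force: 1.2
```

Run:
```python
from h import *
s=get_state();p=capture('wrist');p['st']=s
print(s['position'],s['tool_rot'],s['contact_force'])
cv2.imwrite('pics/w2.png',p['frame'][...,::-1])
q=cloud(p).reshape(-1,3)
t=capture('top');cv2.imwrite('pics/t2.png',cv2.resize(t['frame'][90:270,90:330,::-1],None,fx=3,fy=3))
for q in (q,cloud(t).reshape(-1,3)):
    k=q[(q[:,2]>81)&(q[:,2]<92)&(q[:,0]>440)&(q[:,0]<620)&(abs(q[:,1]+80)<110)]
    if len(k): print(len(k),k.mean(0),cv2.minEnclosingCircle(k[:,:2].astype(np.float32)))
```

```text
[575.24390645 -20.83092682  62.34707838] [ 3.14154537e+00 -9.15189074e-05  9.78791663e-01] [1.86572176 2.05779574 0.52846266]
20572 [564.38022921 -36.19505279  86.34661379] ((563.4690551757812, -31.79630470275879), 56.864227294921875)
3006 [536.27005259 -76.03881901  85.96158404] ((541.7294921875, -70.6771469116211), 76.516357421875)
```

View pics/t2.png

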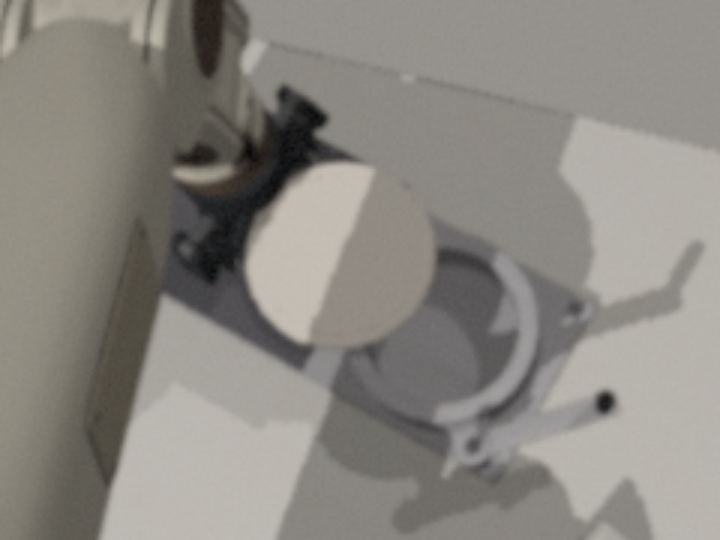

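Lid (340,255 in the crop) is cradled by the fingers and heading straight over the mouth. Continue slowly.

Request:
{"api": "play_rows", "payload": {
  "plan": [
    [[-0.004,0,0],[0,0,0],0.085],
    [[-0.008,0,0],[0,0,0],0.085],
    [[-0.012,0,0],[0,0,0],0.085],
    [[-0.016,0,0],[0,0,0],0.085],
    [[-0.02,0,0],[0,0,0],0.085],
    [[-0.024,0,0],[0,0,0],0.085],
    [[-0.028,0,0],[0,0,0],0.085],
    [[-0.032,0,0],[0,0,0],0.085]
  ]
}}

```text
time_s: 5.85
position: [557.3, -47.4, 62.3]
tool_rot: [-3.141, 0.0, 0.979]
contact_force: [0.5, 1.6, 0.1]
width: 85.2
grasp_force: 0.8
```

Request:
{"api": "play_rows", "payload": {
  "plan": [
    [[-0.003,0,0],[0,0,0],0.085],
    [[-0.006,0,0],[0,0,0],0.085],
    [[-0.009,0,0],[0,0,0],0.085],
    [[-0.012,0,0],[0,0,0],0.085],
    [[-0.015,0,0],[0,0,0],0.085],
    [[-0.018,0,0],[0,0,0],0.085],
    [[-0.021,0,0],[0,0,0],0.085],
    [[-0.024,0,0],[0,0,0],0.085]
  ]
}}

```text
time_s: 6.65
position: [544.1, -67.2, 62.4]
tool_rot: [3.141, -0.0, 0.979]
contact_force: [0.0, 1.3, 0.2]
width: 85.4
grasp_force: 0.9
```

Request:
{"api": "play_rows", "payload": {
  "plan": [
    [[-0.003,0,0],[0,0,0],0.085],
    [[-0.006,0,0],[0,0,0],0.085],
    [[-0.009,0,0],[0,0,0],0.085],
    [[-0.012,0,0],[0,0,0],0.085],
    [[-0.015,0,0],[0,0,0],0.085],
    [[-0.018,0,0],[0,0,0],0.085],
    [[-0.02,0,0],[0,0,0],0.085],
    [[-0.022,0,0],[0,0,0],0.085]
  ]
}}

```text
time_s: 7.45
position: [531.6, -85.4, 62.0]
tool_rot: [-3.141, 0.0, 0.979]
contact_force: [1.5, 1.7, -1.1]
width: 85.0
grasp_force: 1.2
```

```bash
cat > lid.py <<'E'
from h import *
import sys
s=get_state();print(s['position'],s['tool_rot'],s['contact_force'])
for n in ['top','scene']:
    t=capture(n)
    if n=='top': cv2.imwrite(f'pics/{sys.argv[1]}.png',cv2.resize(t['frame'][90:270,90:330,::-1],None,fx=3,fy=3))
    q=cloud(t).reshape(-1,3)
    k=q[(q[:,2]>74)&(q[:,2]<92)&(np.hypot(q[:,0]-500,q[:,1]+130)<62)]
    A=np.c_[k[:,:2]-[487,-148],np.ones(len(k))]
    w=np.ones(len(k),bool)
    for i in range(4):
        c=np.linalg.lstsq(A[w],k[w,2],rcond=None)[0]; w=abs(A@c-k[:,2])<3
    print(n,len(k),w.sum(),'tilt deg',np.degrees(c[:2]),'z at pot',c[2])
    l=look_for(t,'lid_center')[:1]; print(l and (l[0]['xyz'],l[0]['score']))
E
python3 lid.py t3
```

```text
[531.55970599 -85.41554155  61.98377486] [-3.14110278e+00  2.76155939e-04  9.78679964e-01] [ 1.54654562  1.68460721 -1.06070121]
top 2317 1944 tilt deg [4.54651474 5.24906176] z at pot 81.92964693938134
([496.1, -139.9, 82.4], 0.83)
scene 477 466 tilt deg [3.82184153 3.91978854] z at pot 83.97898722258778
([522.8, -102.4, 90.9], 0.73)
```

View pics/t3.png

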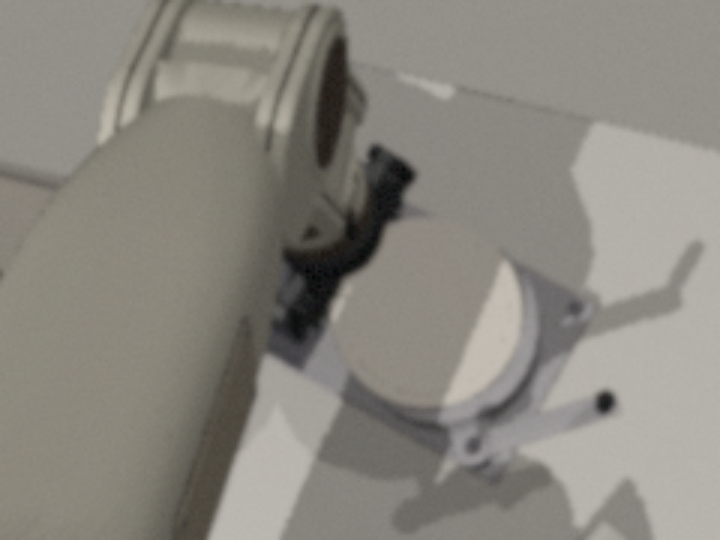

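The lid (430,315) is tilted about 6° with its front in the mouth and roughly 9 mm left to go.

Request:
{"api": "play_rows", "payload": {
  "plan": [
    [[-0.002,0,0],[0,0,0],0.085],
    [[-0.004,0,0],[0,0,0],0.085],
    [[-0.006,0,0],[0,0,0],0.085],
    [[-0.0075,0,0],[0,0,0],0.085],
    [[-0.0085,0,0],[0,0,0],0.085],
    [[-0.0095,0,0],[0,0,0],0.085],
    [[-0.0105,0,0],[0,0,0],0.085],
    [[-0.0105,0,0],[0,0,0],0.085]
  ]
}}

```text
time_s: 8.45
position: [525.9, -94.2, 62.4]
tool_rot: [-3.142, 0.0, 0.978]
contact_force: [-0.2, 0.6, -0.5]
width: 85.0
grasp_force: 0.1
```

```bash
python3 lid.py t4
```

```text
[525.92245655 -94.16614773  62.35858917] [-3.14158580e+00  1.65089711e-04  9.78448597e-01] [-0.24368892  0.58205336 -0.4923194 ]
top 2076 1758 tilt deg [-0.15320166 -0.43213286] z at pot 79.18180211517424
([491.9, -149.9, 77.4], 0.88)
scene 684 664 tilt deg [-0.56993176 -1.25579866] z at pot 80.54333052919854
([518.6, -117.4, 78.6], 0.75)
```

Level and at seated height. Back off, rise, turn.

Request:
{"api": "play_rows", "payload": {
  "plan": [
    [[0.01,0,0],[0,0,0],0.085],
    [[0.025,0,0],[0,0,0],0.085],
    [[0.03,0,-0.03],[0,0,0],0.085],
    [[0.03,0,-0.08],[0,0,0],0.085],
    [[0.03,0,-0.12],[0,0,0.15],0.085],
    [[0.03,0,-0.15],[0,0,0.3],0.05],
    [[0.03,0,-0.15],[0,0,0.45],0.03],
    [[0.03,0,-0.15],[0,0,0.6],0.03]
  ]
}}

```text
time_s: 9.45
position: [544.5, -67.9, 214.2]
tool_rot: [3.14, -0.004, 0.374]
contact_force: [0.4, 0.5, 0.4]
width: 43.4
grasp_force: 0.0
```

Request:
{"api": "play_rows", "payload": {
  "plan": [
    [[0,0,0],[0,0,0.15],0.03],
    [[0,0,0],[0,0,0.3],0.03],
    [[0,0,0],[0,0,0.45],0.03],
    [[0,0,0],[0,0,0.6],0.03],
    [[0,0,0],[0,0,0.75],0.03],
    [[0,0,0],[0,0,0.9],0.03],
    [[0,0,0],[0,0,1.05],0.03],
    [[0,0,0],[0,0,1.2],0.03]
  ]
}}

```text
time_s: 10.25
position: [505.8, -165.9, 212.5]
tool_rot: [-3.016, 0.014, -0.388]
contact_force: [0.2, 0.4, -0.3]
width: 29.9
grasp_force: 0.0
```

```bash
cat > m.py <<'E'
from h import *
s=get_state();print(s['position'],s['tool_rot'],s['contact_force'],s['width'])
for n in ['top','scene']:
    t=capture(n); q=cloud(t).reshape(-1,3)
    cv2.imwrite(f'pics/{n}5.png',cv2.resize(t['frame'][90:270,90:330,::-1],None,fx=3,fy=3) if n=='top' else cv2.resize(t['frame'][190:370,180:330,::-1],None,fx=3.3,fy=3.3))
    k=q[(q[:,2]>74)&(q[:,2]<92)&(np.hypot(q[:,0]-487,q[:,1]+148)<75)]
    k=k[abs(k[:,2]-np.median(k[:,2]))<3]
    c=np.linalg.lstsq(np.c_[k[:,:2]-[487,-148],np.ones(len(k))],k[:,2],rcond=None)[0]
    print(n,len(k),'lid',cv2.minEnclosingCircle(k[:,:2].astype(np.float32)),'tilt',np.degrees(c[:2]),c[2])
    for a,b in [(92,105),(105,130)]:
        m=q[(q[:,2]>a)&(q[:,2]<b)&(np.hypot(q[:,0]-425,q[:,1]+267)<22)]; print('pin',len(m),m.mean(0),m.min(0),m.max(0))
    m=q[(q[:,2]>76)&(q[:,2]<115)&(np.hypot(q[:,0]-396,q[:,1]+175)<14)]; print('post',len(m),m.mean(0),m.min(0),m.max(0))
    print([x['xyz'] for x in look_for(t,'bar_pin')[:2]])
E
python3 m.py
```

```text
[ 505.75056489 -165.93996685  212.49926251] [-3.01647065  0.01402138 -0.38827586] [ 0.24388672  0.37396134 -0.33666088] 29.87132225689094
top 798 lid ((467.1292419433594, -175.11204528808594), 56.98438262939453) tilt [0.44592121 0.89689499] 79.83174409266448
pin 4 [ 418.44884782 -267.80309464   98.85022375] [ 417.59004534 -270.97707113   95.16103927] [ 419.92450378 -264.62112567  101.49174814]
pin 41 [ 423.87869551 -266.26962519  119.8139232 ] [ 418.05886282 -273.00965652  105.87041818] [ 429.98789408 -260.2583253   125.13063482]
post 122 [ 396.07879109 -174.8252318    89.87739895] [ 383.35699907 -188.00169547   83.7709156 ] [ 407.32485736 -162.25356449   98.8679079 ]
[[410.1, -214.6, 91.1]]
scene 2189 lid ((488.5461730957031, -146.81317138671875), 70.95771026611328) tilt [-0.14876485 -0.16072931] 79.76476215994539
pin 20 [ 426.11751199 -262.32343794   98.29381601] [ 420.15453596 -268.42736952   92.07505152] [ 430.97657995 -259.48154946  104.3820687 ]
pin 42 [ 425.54107378 -263.92859363  115.61507626] [ 419.05686362 -272.84560628  105.34985675] [ 431.00792698 -259.12091671  124.00307879]
post 96 [ 397.86189637 -171.19451571   88.76504734] [ 384.62424008 -187.98493346   76.1351859 ] [ 407.58351022 -161.252897     95.70449906]
[[411.9, -220.5, 87.5]]
```

View pics/top5.png

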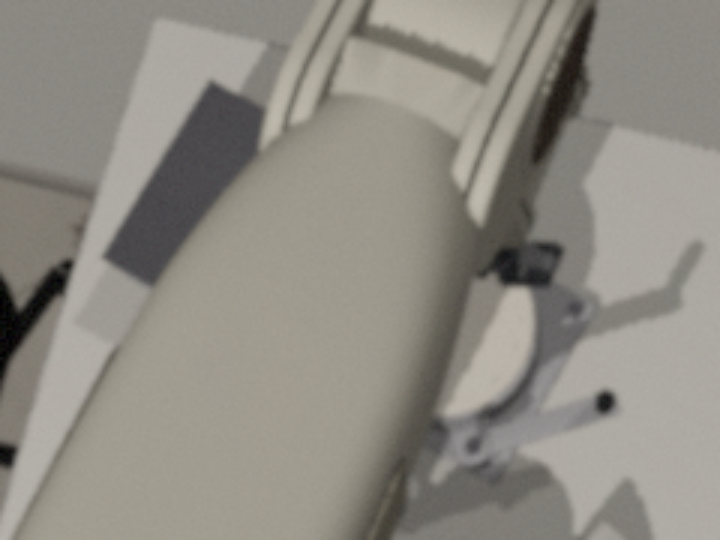

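Seated lid confirmed level by the scene cloud (488.5,-147). The arm wandered sideways during the turn, so I'll check the joints.

Run:
```python
from h import *
s=get_state();print(s)
```

```text
{'time_s': 10.45, 'joint_pos': array([-0.38745845,  0.32241302,  0.06066749,  1.32305682,  0.12419406,
        3.14118626]), 'qvel': array([ 0.02068872,  0.00047248,  0.00132692, -0.00234391,  0.00126385,
       -0.00295908]), 'effort': array([-7.12320618e-01, -4.09156573e+01,  2.49198622e+01,  1.36057190e-01,
        3.54300672e-01,  4.50235108e-03]), 'position': array([ 505.66245863, -165.74817885,  212.5052398 ]), 'tool_rot': array([-3.01739296,  0.01395568, -0.38705515]), 'contact_force': array([-0.8514992 ,  0.79465473, -0.30179713]), 'moment': array([-0.14945617,  0.00584998, -0.01240505]), 'grasp_force': 0.0, 'width': 29.94306135249516}
```

Request:
{"api": "play_rows", "payload": {
  "plan": [
    [[0,0,0],[0,0,0],0.03],
    [[0,0,0],[0,0,0],0.03]
  ]
}}

```text
time_s: 10.65
position: [505.7, -165.1, 212.5]
tool_rot: [-3.018, 0.014, -0.385]
contact_force: [-0.6, 0.6, -0.7]
width: 30.0
grasp_force: 0.0
```

Run:
```python
from h import *
s=get_state();print(s['joint_pos'],s['position'],s['tool_rot'],s['contact_force'])
```

```text
[-0.38622965  0.32218162  0.06032183  1.32310851  0.12395835  3.14080719] [ 505.66679473 -165.12242358  212.49004633] [-3.0176233   0.01407486 -0.38545014] [-0.60391625  0.62806531 -0.72803971]
```

```bash
cat > to.py <<'E'
from h import *
def to(p0,r0,p,yaw):
    R0=R.from_euler('xyz',r0); return np.round(R0.inv().apply(np.array(p)-p0)/1000,4),np.round((R0.inv()*R.from_euler('xyz',[np.pi,0,yaw])).as_rotvec(),3)
if __name__=='__main__':
    s=get_state();a=(s['position'],s['tool_rot'])
    print(to(*a,[465,-216,212],0.75))
    print(to([465,-216,212],[np.pi,0,.75],[425,-267,160],1.873))
E
python3 to.py
```

```text
(array([-0.0185,  0.062 , -0.007 ]), array([-0.118, -0.058, -1.135]))
(array([-0.064 ,  0.0101,  0.052 ]), array([ 0.   ,  0.   , -1.123]))
```

Request:
{"api": "play_rows", "payload": {
  "plan": [
    [[-0.0023,0.0078,-0.0009],[-0.0148,-0.0072,-0.142],0.03],
    [[-0.0046,0.0155,-0.0018],[-0.0295,-0.0145,-0.284],0.03],
    [[-0.007,0.0232,-0.0026],[-0.044,-0.0217,-0.426],0.03],
    [[-0.0092,0.031,-0.0035],[-0.059,-0.029,-0.568],0.03],
    [[-0.0115,0.0388,-0.0044],[-0.0738,-0.0362,-0.71],0.03],
    [[-0.0139,0.0465,-0.0053],[-0.0885,-0.0435,-0.852],0.03],
    [[-0.0162,0.0542,-0.0061],[-0.103,-0.0507,-0.993],0.03],
    [[-0.0185,0.062,-0.007],[-0.118,-0.058,-1.135],0.03]
  ]
}}

```text
time_s: 11.45
position: [464.7, -216.4, 212.0]
tool_rot: [3.141, 0.0, 0.756]
contact_force: [-0.7, 0.5, 0.4]
width: 30.1
grasp_force: 0.0
```

Run:
```python
from to import *
s=get_state();print(s['position'],s['tool_rot'],s['joint_pos'])
print(to(s['position'],s['tool_rot'],[425,-267,160],1.873))
```

```text
[ 464.7292112  -216.41272286  212.02017167] [3.14140808e+00 3.30286917e-04 7.55716243e-01] [-4.35590327e-01  2.74603181e-01 -4.31789077e-04  1.29571227e+00
 -3.75162561e-04  1.95028604e+00]
(array([-0.0636,  0.0096,  0.052 ]), array([-0.   ,  0.   , -1.117]))
```

Request:
{"api": "play_rows", "payload": {
  "plan": [
    [[-0.008,0.0012,0.0],[0,0,-0.14],0.03],
    [[-0.016,0.0024,0.0],[0,0,-0.28],0.03],
    [[-0.024,0.0036,0.01],[0,0,-0.42],0.03],
    [[-0.032,0.0048,0.02],[0,0,-0.56],0.03],
    [[-0.04,0.006,0.03],[0,0,-0.7],0.03],
    [[-0.048,0.0072,0.04],[0,0,-0.84],0.03],
    [[-0.056,0.0084,0.052],[0,0,-0.98],0.03],
    [[-0.0636,0.0096,0.052],[0,0,-1.117],0.03]
  ]
}}

```text
time_s: 12.25
position: [423.5, -266.1, 158.3]
tool_rot: [-3.139, -0.003, 1.872]
contact_force: [0.6, 0.4, 0.6]
width: 29.9
grasp_force: 0.0
```

Run:
```python
from to import *
s=get_state();p=capture('wrist');p['st']=s
print(s['position'],s['tool_rot'],s['joint_pos'])
cv2.imwrite('pics/w6.png',p['frame'][...,::-1])
q=cloud(p).reshape(-1,3)
m=q[(q[:,2]>100)&(q[:,2]<128)&(np.hypot(q[:,0]-425,q[:,1]+267)<20)]; print('pin',len(m),m.mean(0),m.min(0),m.max(0)) if len(m) else 0
m=q[(q[:,2]>90)&(q[:,2]<110)&(np.hypot(q[:,0]-396,q[:,1]+175)<20)]; print('post',len(m),m.mean(0),m.min(0),m.max(0)) if len(m) else 0
m=q[(q[:,2]>80)&(q[:,2]<95)&(np.hypot(q[:,0]-410,q[:,1]+221)<25)]; v=np.linalg.svd(m[:,:2]-m[:,:2].mean(0),full_matrices=False)[2][0];print(len(m),m.mean(0),v)
```

```text
[ 423.54603124 -266.13725496  158.32086312] [-3.13928923e+00 -2.88541449e-03  1.87244879e+00] [-5.61085186e-01  2.88354833e-01 -1.26444346e-01  1.15968703e+00
  1.26815312e-04  7.08055117e-01]
pin 669 [ 423.88934897 -264.84219595  116.92464439] [ 417.72814044 -273.49084638  100.02901064] [ 431.31382288 -259.86736538  122.96735597]
post 820 [ 395.7025399  -173.64155393   91.96415251] [ 384.29003994 -185.79924238   90.00187815] [ 407.95326042 -162.03854541   95.95412921]
2229 [ 410.16329537 -220.11982363   87.63711275] [ 0.28925018 -0.95725354]
```

View pics/w6.png

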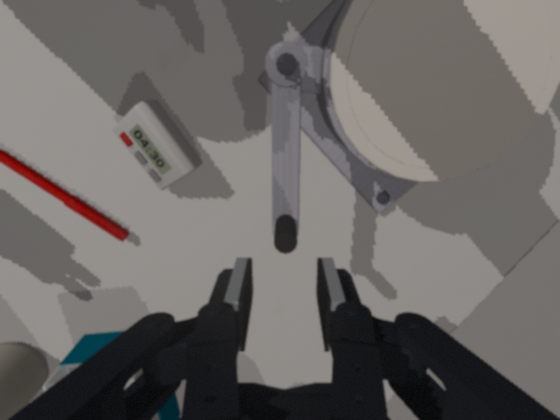

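The pin (286,233) is centred between the finger tips (243/325); bar and post line up with the tool. Descend and fork the pin.

Request:
{"api": "play_rows", "payload": {
  "plan": [
    [[0,0,0.03],[0,0,0],0.03],
    [[0,0,0.045],[0,0,0],0.03],
    [[0,0,0.055],[0,0,0],0.03],
    [[0,0,0.062],[0,0,0],0.03],
    [[0,0,0.066],[0,0,0],0.03],
    [[0,0,0.066],[0,0,0],0.03],
    [[0,0,0.066],[0,0,0],0.022],
    [[0,0,0.066],[0,0,0],0.022]
  ]
}}

```text
time_s: 13.1
position: [424.7, -267.5, 94.7]
tool_rot: [3.141, 0.001, 1.865]
contact_force: [-1.3, 0.4, 0.5]
width: 22.1
grasp_force: 0.0
```

Request:
{"api": "play_rows", "payload": {
  "plan": [
    [[0.0005,0.0098,0],[0,0,-0.1],0.022],
    [[0.002,0.0195,0],[0,0,-0.2],0.022],
    [[0.0044,0.029,0],[0,0,-0.3],0.022],
    [[0.0077,0.0382,0],[0,0,-0.4],0.022],
    [[0.012,0.047,0],[0,0,-0.5],0.022],
    [[0.0171,0.0553,0],[0,0,-0.6],0.022],
    [[0.023,0.0631,0],[0,0,-0.7],0.022],
    [[0.023,0.0631,0],[0,0,-0.7],0.022]
  ]
}}

```text
time_s: 13.9
position: [478.7, -226.5, 94.4]
tool_rot: [3.141, 0.0, 2.566]
contact_force: [0.5, 0.3, -0.6]
width: 22.1
grasp_force: 0.0
```

Request:
{"api": "play_rows", "payload": {
  "plan": [
    [[0.0005,0.0098,0],[0,0,-0.1],0.022],
    [[0.002,0.0195,0],[0,0,-0.2],0.022],
    [[0.0044,0.029,0],[0,0,-0.3],0.022],
    [[0.0077,0.0382,0],[0,0,-0.4],0.022],
    [[0.012,0.047,0],[0,0,-0.5],0.022],
    [[0.0171,0.0553,0],[0,0,-0.6],0.022],
    [[0.023,0.0631,0],[0,0,-0.7],0.022],
    [[0.023,0.0631,0],[0,0,-0.7],0.022]
  ]
}}

```text
time_s: 14.7
position: [492.9, -161.1, 94.3]
tool_rot: [3.141, 0.0, -3.019]
contact_force: [0.5, -0.9, -0.4]
width: 22.1
grasp_force: 0.0
```

```bash
cat > w.py <<'E'
from to import *
import sys
s=get_state();p=capture('wrist');p['st']=s
print(s['position'],s['tool_rot'],s['contact_force'],s['moment'])
cv2.imwrite(f'pics/{sys.argv[1]}.png',p['frame'][...,::-1])
E
python3 w.py w7
```

```text
[ 492.94326423 -161.11385188   94.32574241] [ 3.14130093e+00  2.78393200e-05 -3.01925898e+00] [ 0.54974024 -0.87274538 -0.4013554 ] [-0.01946884  0.01646233 -0.02078978]
```

View pics/w7.png

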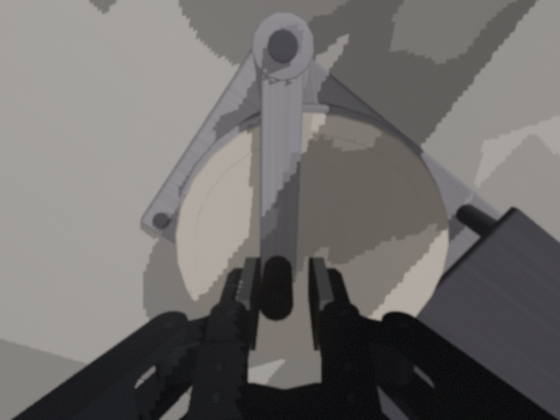

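Bar lies over the lid with the pin (277,288) inside the fork. Push gently to the stop.

Request:
{"api": "play_rows", "payload": {
  "plan": [
    [[0,0.0039,0],[0,0,-0.04],0.022],
    [[0.0003,0.0078,0],[0,0,-0.08],0.022],
    [[0.0007,0.0117,0],[0,0,-0.12],0.022],
    [[0.001,0.0147,0],[0,0,-0.15],0.022],
    [[0.0016,0.0176,0],[0,0,-0.18],0.022],
    [[0.0016,0.0176,0],[0,0,-0.18],0.022]
  ]
}}

```text
time_s: 15.35
position: [489.3, -144.2, 94.1]
tool_rot: [3.141, -0.0, -2.839]
contact_force: [-0.5, -0.4, 0.3]
width: 21.6
grasp_force: 0.1
```

Request:
{"api": "play_rows", "payload": {
  "plan": [
    [[0,0.001,0],[0,0,-0.01],0.022],
    [[0,0.002,0],[0,0,-0.02],0.022],
    [[0,0.003,0],[0,0,-0.03],0.022],
    [[0,0.003,0],[0,0,-0.03],0.022]
  ]
}}

```text
time_s: 15.75
position: [488.9, -143.8, 94.1]
tool_rot: [-3.137, -0.001, -2.81]
contact_force: [2.3, -8.2, -2.0]
width: 21.8
grasp_force: 3.9
```

Request:
{"api": "play_rows", "payload": {
  "plan": [
    [[0,0.001,0],[0,0,-0.01],0.022],
    [[0,0.002,0],[0,0,-0.02],0.022],
    [[0,0.002,0],[0,0,-0.02],0.022]
  ]
}}

```text
time_s: 16.05
position: [488.6, -143.7, 94.2]
tool_rot: [-3.133, -0.002, -2.791]
contact_force: [1.9, -12.2, -3.5]
width: 22.1
grasp_force: 6.4
```

At the stop (12 N). Release and rise.

Request:
{"api": "play_rows", "payload": {
  "plan": [
    [[0,-0.004,0],[0,0,0],0.022],
    [[0,-0.008,0],[0,0,0],0.022],
    [[0,-0.008,0],[0,0,0],0.035],
    [[0,-0.008,-0.01],[0,0,0],0.035],
    [[0,-0.008,-0.03],[0,0,0],0.035],
    [[0,-0.008,-0.07],[0,0,0],0.035],
    [[0,-0.008,-0.11],[0,0,0],0.035],
    [[0,-0.008,-0.12],[0,0,0],0.035]
  ]
}}

```text
time_s: 16.85
position: [493.0, -147.2, 219.7]
tool_rot: [-3.137, 0.007, -2.787]
contact_force: [0.5, -0.4, 0.6]
width: 35.1
grasp_force: 0.0
```

```bash
python3 w.py w8
python3 - <<'E'
from h import *
t=capture('scene');q=cloud(t).reshape(-1,3)
cv2.imwrite('pics/s8.png',t['frame'][...,::-1])
k=q[(q[:,2]>74)&(q[:,2]<83)&(np.hypot(q[:,0]-488,q[:,1]+147)<72)]
c=np.linalg.lstsq(np.c_[k[:,:2]-[488,-147],np.ones(len(k))],k[:,2],rcond=None)[0];print(len(k),np.degrees(c[:2]),c[2])
s=get_state();p=capture('wrist');p['st']=s;q=cloud(p).reshape(-1,3)
k=q[(q[:,2]>74)&(q[:,2]<82)&(np.hypot(q[:,0]-488,q[:,1]+147)<80)];c=np.linalg.lstsq(np.c_[k[:,:2]-[488,-147],np.ones(len(k))],k[:,2],rcond=None)[0];print(len(k),np.degrees(c[:2]),c[2],cv2.minEnclosingCircle(k[:,:2].astype(np.float32)))
m=q[(q[:,2]>83)&(q[:,2]<100)&(np.hypot(q[:,0]-440,q[:,1]+160)<30)];v=np.linalg.svd(m[:,:2]-m[:,:2].mean(0),full_matrices=False)[2][0];print(len(m),v,np.degrees(np.arctan(v[1]/v[0])))
m=q[(q[:,2]>105)&(q[:,2]<128)&(np.hypot(q[:,0]-489,q[:,1]+147)<25)];print('pin',len(m),m.min(0),m.max(0))
E
```

```text
[ 492.99674785 -147.21490948  219.66842014] [-3.13692399  0.00713231 -2.78729857] [ 0.50519262 -0.37734621  0.56393477] [ 0.01614974 -0.00164418  0.04347065]
1978 [-0.14330572 -0.32653197] 79.65465218645055
17818 [-0.00894126  0.08151029] 79.43911982337767 ((488.55987548828125, -147.6287384033203), 69.8865737915039)
1769 [0.96358039 0.26741883] 15.510730032548958
pin 350 [ 482.99241389 -154.4988715   105.20796822] [ 496.30891421 -140.80311458  123.40947704]
```

View pics/w8.png

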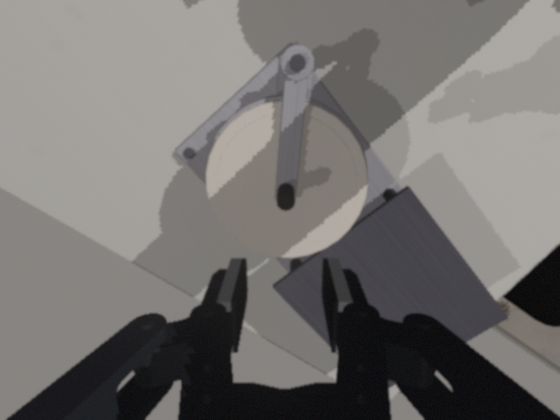

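View pics/s8.png

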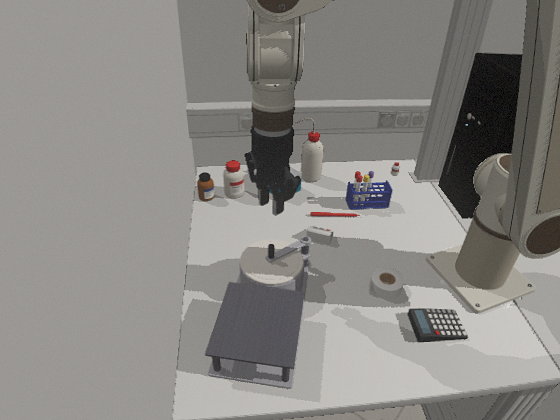

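The lid is level and seated, with the bar across its centre (pin at 286,195 in the wrist view, 271,250 in the scene view). The bottle and timer haven't moved.

```bash
python3 -c "
from rig import *
print(hand_in())"
```

```text
the job is handed in; nothing more can be done
None
```

The lid is seated level on the pot, the hold-down bar is swung in to its stop over it, the bottle and timer were not touched, and the job was handed in at about 17 s (no verdict was returned).

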